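# Put the low hand plane away in its case

### The job

Put the low plane (the one that fits below the rim of the open plywood case, not the taller plane or the grey stone) into the case, flat on its sole, setting it down rather than dropping it. Let go, check that nothing stands above the rim, then close the lid fully. Leave the tall plane and the stone where they are.

Things in the scene. Friction and masses are not known exactly. Their poses are not given: they have to be found in the camera images.
- low_plane: Smaller of two planes, dark steel and wood, standing on its sole: 110 long (x), 42 wide (y), 36 mm high, about 0.35 kg. Origin: centre of the sole's underside; z up; round knob at its +x end. Its steel cheeks are flat and parallel, 42 mm apart over their outsides, 68 mm long about the origin and 28 mm high: grip across them (along y), about 22 mm above the sole.
- case: Square open plywood case with grey floor lining, fixed to the bench. Outside 166 x 166 mm, rim 54 mm high, walls and floor 8 mm thick: inside 150 x 150, 46 mm deep. Origin: centre of its underside, on the bench; z up. The lid's hinge line runs along the case's x above its +y wall, 83 mm from the origin, 54.5 mm above the bench. Turned up to 0.3 rad from the world axes.
- lid (a joint): Lid angle (rad): 0 closed on the rim, 1.57 upright, more = leaning back (to the case's +y); starts at 1.65 to 1.85, stops at 1.95. A plain plywood panel, 166 x 166 x 9 mm, no handle or latch; its underside pivots on the hinge line, the free edge is 166 mm from it. Push it over from behind (from +y) and down. The stiff hinge stays where it is left; it takes up to 3 N at the free edge.
- tall_plane: Bystander: larger plane of the same materials, 150 long (x) by 46 wide, with an upright rear handle 64 mm high, too tall for the case. Origin: centre of its underside.
- stone: Bystander: plain grey sharpening stone, 110 (x) x 42 x 24 mm, a flat block. Origin: centre of its underside.
There are look-alikes about, which are no part of the job. What is shaped like the low_plane but pink or purple is not meant. There is more than one size of the case; the one meant has the size given above.

How it is judged:
On the way:
1. the low plane lies flat on the floor of the case, let go, with nothing above the rim, while the lid is still open (more than 1.2 rad) (x of low_plane in the frame of case between -0.06 and 0.06 m and y of low_plane in the frame of case between -0.06 and 0.06 m and z of low_plane in the frame of case between 0.003 and 0.015 m and angle between low_plane's own z axis and vertical below 0.17 rad and contact force between low_plane and the fingers below 0.05 N and value of joint lid above 1.2 rad), for 0.2 s.
At the end, for the whole second after the job is handed in: The low plane lies at rest, released, flat on its sole (within 10 degrees) on the floor of the case, wholly inside it, and the lid is closed on the rim (within 0.06 rad) (x of low_plane in the frame of case between -0.06 and 0.06 m and y of low_plane in the frame of case between -0.06 and 0.06 m and z of low_plane in the frame of case between 0.003 and 0.015 m and angle between low_plane's own z axis and vertical below 0.17 rad and contact force between low_plane and the fingers below 0.05 N and value of joint lid below 0.06 rad and linear speed of low_plane below 0.02 m/s); the robot touches nothing.
It fails at once if the low plane was dropped (falls free faster than 0.7 m/s, a fall of about 25 mm) (contact force between low_plane and the fingers below 0.01 N and linear speed of low_plane above 0.7 m/s).
It fails at once if the tall plane was moved by more than 30 mm (distance of tall_plane from where it was at the start of the episode above 0.03 m).
It fails at once if the stone was moved by more than 30 mm (distance of stone from where it was at the start of the episode above 0.03 m).
It also fails if it takes over 64 s, if anything falls off the work surface, if the arm or the gripper's body presses on something with over 40 N, if the wrist force passes 120 N, or if a joint passes its speed limit or range.

### The arm

A 6-joint arm with a two-finger parallel gripper is mounted at the origin on the work surface. World frame = base frame: x ahead of the robot, y to its left, z up, the work surface at z = 0. Lengths are in m, angles in rad, forces in N, time in s.
With the tool pointing down it reaches from about 0.35 to 0.975 m from the base axis. Payload 4.9 kg.
Tool frame: the origin (TCP) lies on the centre line of the jaws, within the pads' length; the fingertips stand ctrl.nose_length ahead of it and the grasp point (between the pads) lies 2 mm behind it (ctrl.nose_length is the distance from the TCP to the fingertips, in m); z points along the fingers, y is the direction in which the jaws open and shut (so a half turn about z gives the same grasp; the last joint's range is limited). The gripper opens to 85 mm and grips with 20 to 120 N. Pads are 22 mm wide; open, the fingers measure 114 mm over their backs; the gripper's body (76 mm by 85 mm) begins 54 mm behind the grasp point. The pads swing forward as they close: fully open they stand 13 mm farther back than shut.
Start: joints at [1.15, 0.053, 1.613, -0, 1.476, -0.119], TCP at [0.186, 0.597, 0.248] pointing down, gripper open.
Joint ranges: [-3.01, 3.01], [-1.01, 2.22], [0.06, 2.58], [-1.02, 4.17], [0.09, 2.62], [-3.14, 3.14]. Speed limits (rad/s): [2.57, 2.57, 3.14, 3.14, 3.14, 3.14].

### API

Orientations are given as a rotation vector (axis times angle).
In Python, from station import sensors, get_image, order, ctrl gives the robot as it stands.
- The arm moves only by the tool move_arm, never from a script. Its argument "increments" is a list of rows, each a list of 5 numbers: the shift along the tool's x, y, z in cm, then the turn about the tool's z in degrees, then the finger opening in cm, from 0 to 8.54. In form: [[dx, dy, dz, twist, gripper], ...]. A call has 1 to 5 rows; each row is the pose to reach, as a shift and turn from the pose commanded when the call began, along the tool's axes at that moment; what a row does not reach only later rows make up. A row lasts 1/8 s, in which the tool goes at most 62.5 mm and 10.7 degrees, less where a joint would pass 70% of its speed; a pose out of reach is approached as far as the arm can. A call with a gripper value outside its range is refused whole. The fingers move at their own pace and stop on an object; "newtons" is the grip in N (left out, the last holds). Time passes only in rows, so rows that repeat a pose let the fingers close. It gives the time, the measured TCP pose, the force and the opening at its end, in the units of the state.
- sensors.get_obs(): the state, without advancing time (a new reading comes with each control period).
- get_image(name): name is "scene" or "top"; returns a dict with "image" (420x560x3 uint8, red, green, blue), "K" (3x3 intrinsics, pixels), "R" (3x3) and "t" (3): a world point X has camera coordinates R X + t. Camera axes: x right, y down, z forward; pixel columns grow to the right and rows downward; lengths in m; the calibration is good to about 2 mm. A picture is of the moment at which its call begins. There is no depth.
- order.finish_job(): hands the job in, once; it reports no verdict.
The state is a dict: "t": time; "q": joint angles; "dq": joint speeds; "effort": joint torques, N m; "tool_pos": TCP position; "tool_rot": TCP orientation; "contact_force": force on the tool from outside, world axes, zero at the start; "wrist_torque": the same for the moment, N m; "opening": finger opening in m.
Only numpy, scipy, OpenCV 4.12 (cv2) and the standard library are available. Lean on these libraries where they do the work, as an engineer would, in place of code of your own. Each camera call takes 0.05 s, during which the arm holds its last target.

## Working session

There is one attempt and no reset: what is moved stays moved. The work goes in short steps, Python scripts to look and compute and a tool call to move; the robot and the scene stay as the last step left them, time stands still between calls to the robot, and variables do not carry over. Pictures are saved under pics/ and viewed, and the job is handed in when it is done.

Besides the shell and the picture viewer there is one more tool, called after "Emit:" as name([rows], argument=value, ...), one row to a line, values as JSON. move_arm: Moves the arm, as the interface text tells. Its arguments: {"type":"object","properties":{"increments":{"type":"array"},"newtons":{"type":"number"}},"required":["increments"]}

```bash
mkdir -p pics; ls; python3 - <<'E'
from station import sensors, get_image, order, ctrl
import cv2
print(ctrl.nose_length)
o=sensors.get_obs();print(o)
for n in("scene","top"):
    d=get_image(n);cv2.imwrite(f"pics/{n}0.png",d["image"][:,:,::-1]);print(n,d["K"],d["R"],d["t"])
E
```

```text
pics
0.017
{'t': 0.0, 'q': array([ 1.14999282e+00,  5.33459530e-02,  1.61430218e+00,  3.40161534e-05,
        1.47596204e+00, -1.18999350e-01]), 'dq': array([ 0.00023337,  0.00117866, -0.00030679,  0.00023892,  0.00018867,
        0.00082664]), 'effort': array([ 2.50899584e-04, -3.93667138e+01, -3.70181179e+01, -4.92718596e-05,
        6.78619574e-03, -4.99102839e-06]), 'tool_pos': array([0.18552877, 0.59622007, 0.24706484]), 'tool_rot': array([-4.72194742e-01, -3.10532487e+00,  3.03963684e-03]), 'contact_force': array([-0.67068837, -0.25198601, -0.26578855]), 'wrist_torque': array([-0.01320333, -0.00500741,  0.0361813 ]), 'opening': 0.0852952247276375}
scene [[410.94896501   0.         283.42087541]
 [  0.         410.94896501 204.24147128]
 [  0.           0.           1.        ]] [[ 0.00465941  0.99998801  0.00150537]
 [ 0.74853512 -0.00248956 -0.66309048]
 [-0.66307878  0.00421643 -0.74853774]] [ 0.09348152 -0.33259478  1.49765818]
top [[447.70862308   0.         277.46050011]
 [  0.         447.70862308 209.49767312]
 [  0.           0.           1.        ]] [[-0.01486203 -0.99949189 -0.02819711]
 [-0.99548542  0.01743457 -0.09329955]
 [ 0.09374375  0.02668319 -0.99523872]] [-0.06229452  0.51292124  1.02898549]
```

View pics/scene0.png

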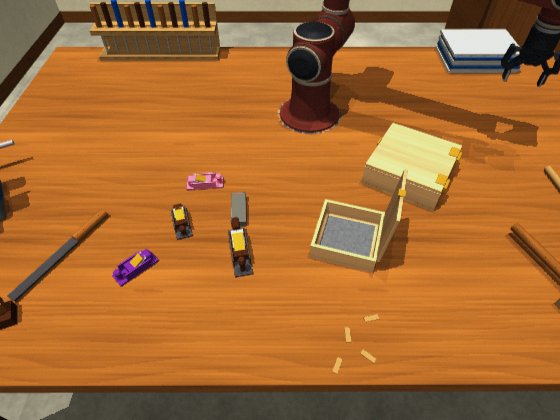

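View pics/top0.png

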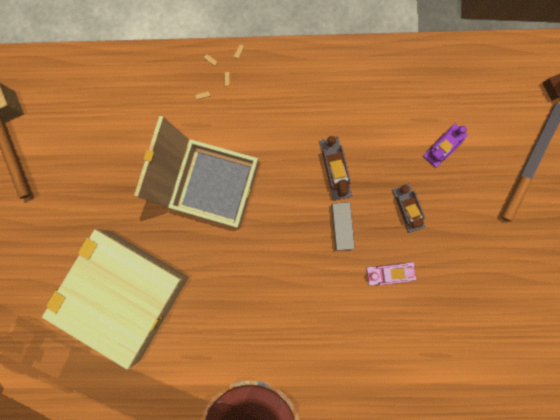

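The scene view shows the small dark plane at about (181,220), with the tall dark plane at (239,247) and the stone at (238,208). The pink plane is at (205,181) and the purple one at (135,266). In the top view the same planes are at (409,208), (336,168), (391,274) and (445,145). The open case is at top (215,183), and a larger closed case is at top (112,298).

The dark, shorter plane at top (409,208) fits low_plane, and the open case fits the size given. I'll confirm both in crops.

```bash
python3 - <<'E'
import cv2,numpy as np
a=cv2.imread("pics/top0.png");b=cv2.imread("pics/scene0.png")
r=lambda i,x,y,w,h:cv2.resize(i[y:y+h,x:x+w],(400,300),interpolation=cv2.INTER_CUBIC)
A=np.vstack([np.hstack([r(a,369,178,80,60),r(b,141,190,80,60)]),np.hstack([r(a,130,105,160,120+10),r(b,300,160,120,120)])])
cv2.imwrite("pics/crop0.png",A)
E
```

```text
(no output)
```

View pics/crop0.png

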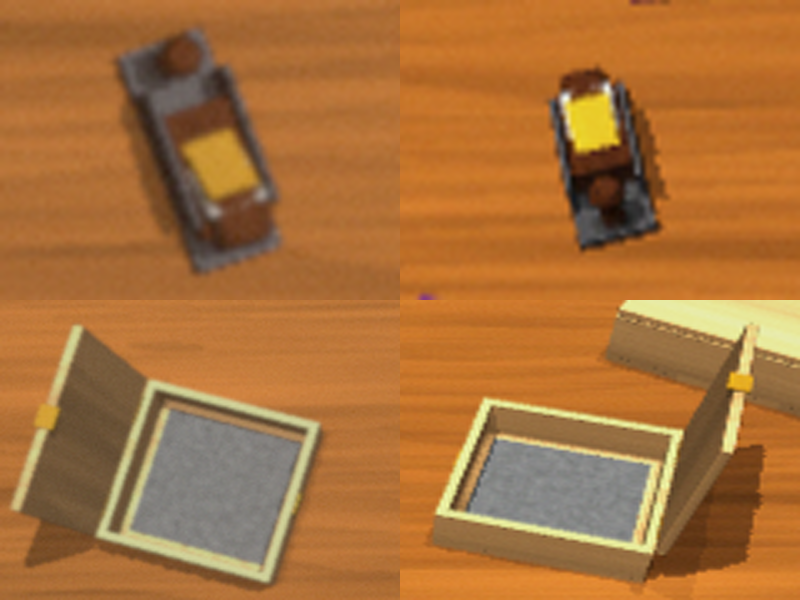

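The crops show a dark low plane with its round knob at the forward end, and an open case with grey lining and the lid raised. Next I'll measure both.

```bash
cat > h.py <<'E'
import numpy as np,cv2
from station import get_image
def cam(n):
    d=get_image(n);return d
def ray(d,p):
    v=np.linalg.solve(d["K"],np.array([p[0],p[1],1.]));R=np.array(d["R"]);return -R.T@d["t"],R.T@v
def onplane(d,p,z):
    c,v=ray(d,p);return c+v*(z-c[2])/v[2]
def tri(d1,p1,d2,p2):
    c1,v1=ray(d1,p1);c2,v2=ray(d2,p2)
    s=np.linalg.lstsq(np.c_[v1,-v2],c2-c1,rcond=None)[0]
    a=c1+v1*s[0];b=c2+v2*s[1];return (a+b)/2,np.linalg.norm(a-b)
def proj(d,X):
    x=d["K"]@(d["R"]@np.asarray(X)+d["t"]);return x[:2]/x[2]
E
python3 - <<'E'
from h import *
np.set_printoptions(precision=4,suppress=True)
T=cam("top");S=cam("scene")
# crop pixel -> image
tc=lambda x,y:(x/5+369-.4,y/5+178-.4)
sc=lambda x,y:((x-400)/5+141-.4,y/5+190-.4)
# sole corners in top on z=0.004
c=np.array([onplane(T,tc(*p),0.005) for p in[(120,57),(203,28),(282,240),(195,272)]])
print(c,c.mean(0)); f=(c[0]+c[1])/2;r=(c[2]+c[3])/2;print("len",np.linalg.norm(f-r),"yaw",np.arctan2(*(f-r)[[1,0]]), np.linalg.norm(c[0]-c[1]))
cs=np.array([onplane(S,sc(*p),0.005) for p in[(582,249),(660,232)]]);print("scene front corners",cs)
# brass centre in both by mask
for d,(x0,y0,w,h),nm in((T,(369,178,80,60),"T"),(S,(141,190,80,60),"S")):
    hsv=cv2.cvtColor(d["image"],cv2.COLOR_RGB2HSV)[y0:y0+h,x0:x0+w]
    m=cv2.inRange(hsv,(20,150,150),(32,255,255));n,l,st,ce=cv2.connectedComponentsWithStats(m);i=1+st[1:,4].argmax();print(nm,ce[i]+[x0,y0],st[i,4])
    if nm=="T":pt=ce[i]+[x0,y0]
    else:ps=ce[i]+[x0,y0]
print("brass",tri(T,pt,S,ps))
print("knob",tri(T,tc(181,52),S,sc(604,187)))
# case rim outer corners
tr=lambda x,y:(x/2.5+130-.4,(y-300)*130/300+105-.4)
sr=lambda x,y:((x-400)*120/400+300-.4,(y-300)*.4+160-.4)
P=[((150,380),(655,552)),((320,424),(434,514)),((271,583),(486,399)),((98,537),(684,431))]
# top order: (+x,+y),( +x,-y),(-x,-y),(-x,+y)
R=[]
for a,b in P:
    q=tri(T,tr(*a),S,sr(*b));R.append(q[0]);print("rim",q, onplane(T,tr(*a),.054))
R=np.array(R);print(R.mean(0),[np.linalg.norm(R[i]-R[i-1]) for i in range(4)])
for a,b in[((78,327),(733,452)),((14,511),(753,325))]:print("lidfree",tri(T,tr(*a),S,sr(*b)))
E
```

```text
[[ 0.5578 -0.3453  0.005 ]
 [ 0.571  -0.3852  0.005 ]
 [ 0.4693 -0.4179  0.005 ]
 [ 0.4548 -0.3765  0.005 ]] [ 0.5132 -0.3812  0.005 ]
len 0.10722480435445256 yaw 0.3027039974789471 0.04196278774906938
scene front corners [[ 0.5745 -0.384   0.005 ]
 [ 0.5631 -0.3434  0.005 ]]
T [412.5556 210.3056] 36
S [179.0111 214.0556] 90
brass (array([ 0.5041, -0.385 ,  0.0277]), np.float64(0.0016284554667828556))
knob (array([ 0.5557, -0.3681,  0.0348]), np.float64(0.0029601298850259992))
rim (array([0.6767, 0.1308, 0.0539]), np.float64(0.0001320321671786322)) [0.6767 0.1307 0.054 ]
rim (array([ 0.6288, -0.0284,  0.0518]), np.float64(0.0024368072287545336)) [ 0.6283 -0.0273  0.054 ]
rim (array([0.4702, 0.0205, 0.0503]), np.float64(0.002022841677391427)) [0.4699 0.0191 0.054 ]
rim (array([0.5187, 0.1791, 0.0514]), np.float64(0.00041433939964874834)) [0.5184 0.1782 0.054 ]
[0.5736 0.0755 0.0518] [np.float64(0.1653125806557713), np.float64(0.16627969846445217), np.float64(0.1659775722762695), np.float64(0.1658337813814741)]
lidfree (array([0.6823, 0.1522, 0.2155]), np.float64(0.0013040816712790598))
lidfree (array([0.5246, 0.1987, 0.216 ]), np.float64(0.0022735848179665937))
```

The case centre is about (0.574, 0.076) with yaw -0.296. Its sides measure 166 mm and the rim height comes out at 52–54 mm, so it is the right case. The low plane is at about (0.515, -0.381) with yaw 0.305, 110 x 42 mm, and its knob stands 35 mm high. I'm starting the travel now.

Emit:
move_arm([
  [-3.5,-4.9,-1,10,8.5],
  [-7,-9.8,-2,20,8.5],
  [-10.5,-14.7,-3,30,8.5],
  [-14,-19.6,-4,40,8.5],
  [-17.5,-24.5,-5,50,8.5],
], newtons=40)

```text
t: 0.82
tool_pos: [0.2801, 0.309, 0.2985]
tool_rot: [1.747, 2.611, 0.0]
contact_force: [1.8, -0.2, 0.1]
opening: 0.085
```

```bash
cat >> h.py <<'E'
from station import sensors
from scipy.spatial.transform import Rotation as Ro
def go(target,yawdeg):
    o=sensors.get_obs();R=Ro.from_rotvec(o["tool_rot"]).as_matrix()
    d=R.T@(np.array(target)-o["tool_pos"])*100
    psi=np.degrees(np.arctan2(R[1,1],R[0,1]));tw=-(yawdeg-psi);tw=(tw+180)%360-180
    print("t",o["t"],"pos",o["tool_pos"].round(4),"psi",psi.round(1),"tilt",R[:,2].round(3),"F",o["contact_force"].round(2),"open",round(o["opening"],4),"q",o["q"].round(2));print("cm",d.round(2),"twist",round(tw,1))
E
python3 -c "
from h import *
go((.515,-.381,.20),-72.5)"
```

```text
t 0.825 pos [0.2801 0.309  0.2985] psi 22.4 tilt [ 0.001 -0.    -1.   ] F [ 1.75 -0.19  0.05] open 0.085 q [ 0.66 -0.5   2.   -0.    1.64  0.26]
cm [-72.74  -4.61   9.86] twist 94.9
```

Emit:
move_arm([
  [-6,-0.4,0,10,8.5],
  [-12,-0.8,0,20,8.5],
  [-18,-1.1,0,30,8.5],
  [-24,-1.5,0,40,8.5],
  [-30,-1.9,0,50,8.5],
])

```text
t: 1.45
tool_pos: [0.3785, 0.0248, 0.2984]
tool_rot: [2.687, 1.626, 0.002]
contact_force: [0.9, 0.3, 0.8]
opening: 0.0854
```

```bash
python3 -c "
from h import *
go((.515,-.381,.20),-72.5)"
```

```text
t 1.45 pos [0.3785 0.0248 0.2984] psi -27.6 tilt [ 0.001  0.    -1.   ] F [0.86 0.26 0.78] open 0.0854 q [-0.13 -0.61  2.07  0.    1.68  0.35]
cm [-29.62  30.9    9.86] twist 44.9
```

Emit:
move_arm([
  [-4.2,4.4,1,10,8.5],
  [-8.4,8.8,2,20,8.5],
  [-12.6,13.2,3,30,8.5],
  [-16.8,17.6,5,40,8.5],
  [-21,22,7,45,8.5],
])

```text
t: 2.08
tool_pos: [0.4769, -0.2602, 0.2288]
tool_rot: [3.105, 0.477, 0.001]
contact_force: [0.9, 0.8, -0.2]
opening: 0.085
```

```bash
python3 -c "
from h import *
go((.515,-.381,.12),-72.5)"
```

```text
t 2.075 pos [ 0.4769 -0.2602  0.2288] psi -72.5 tilt [ 0.001 -0.    -1.   ] F [ 0.89  0.75 -0.16] open 0.085 q [-0.64 -0.13  1.82  0.    1.45  0.63]
cm [-0.   12.67 10.88] twist -0.0
```

Emit:
move_arm([
  [0,5,2,0,8.5],
  [0,10,5,0,8.5],
  [0,12.7,9,0,8.5],
  [0,12.7,10.9,0,8.5],
  [0,12.7,10.9,0,8.5],
])

```text
t: 2.7
tool_pos: [0.514, -0.3774, 0.118]
tool_rot: [-3.1, -0.483, 0.004]
contact_force: [0.0, -0.1, 1.5]
opening: 0.085
```

```bash
python3 -c "
from h import *
go((.515,-.381,.021),-72.5)
T=cam('top');S=cam('scene')
r=lambda i,x,y,w,h:cv2.resize(i[y:y+h,x:x+w,::-1],(400,300),interpolation=cv2.INTER_CUBIC)
cv2.imwrite('pics/c1.png',np.hstack([r(T['image'],350,150,120,90),r(S['image'],120,160,120,90)]))"
```

```text
t 2.7 pos [ 0.514  -0.3774  0.118 ] psi -72.3 tilt [-0.003  0.003 -1.   ] F [ 0.01 -0.06  1.48] open 0.085 q [-0.75  0.19  1.68  0.    1.27  0.51]
cm [0.   0.41 9.7 ] twist 0.2
```

View pics/c1.png

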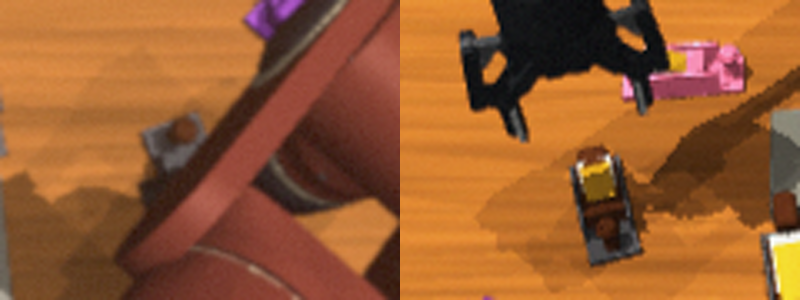

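Emit:
move_arm([
  [0,0,3,0,8.5],
  [0,0,6,0,8.5],
  [0,0,8,0,8.5],
  [0,0,9.2,0,8.5],
  [0,0,9.9,0,8.5],
])

```text
t: 3.42
tool_pos: [0.5157, -0.3792, 0.0217]
tool_rot: [3.103, 0.484, 0.001]
contact_force: [0.3, -1.2, 0.1]
opening: 0.0852
```

Emit:
move_arm([
  [0,0,0,0,8.5],
  [0,0,0,0,8.5],
])

```text
t: 3.68
tool_pos: [0.5157, -0.3795, 0.0222]
tool_rot: [3.103, 0.483, 0.001]
contact_force: [0.8, -0.4, 0.5]
opening: 0.0851
```

```bash
python3 -c "
from h import *
go((.515,-.381,.020),-72.5)
S=cam('scene')
r=lambda i,x,y,w,h:cv2.resize(i[y:y+h,x:x+w,::-1],(800,600),interpolation=cv2.INTER_CUBIC)
cv2.imwrite('pics/c2.png',r(S['image'],140,160,80,80*3//4))"
```

```text
t 3.675 pos [ 0.5157 -0.3795  0.0222] psi -72.3 tilt [ 0.001 -0.001 -1.   ] F [ 0.81 -0.38  0.53] open 0.0851 q [-0.75  0.32  1.72 -0.    1.11  0.51]
cm [-0.12  0.12  0.22] twist 0.2
```

View pics/c2.png

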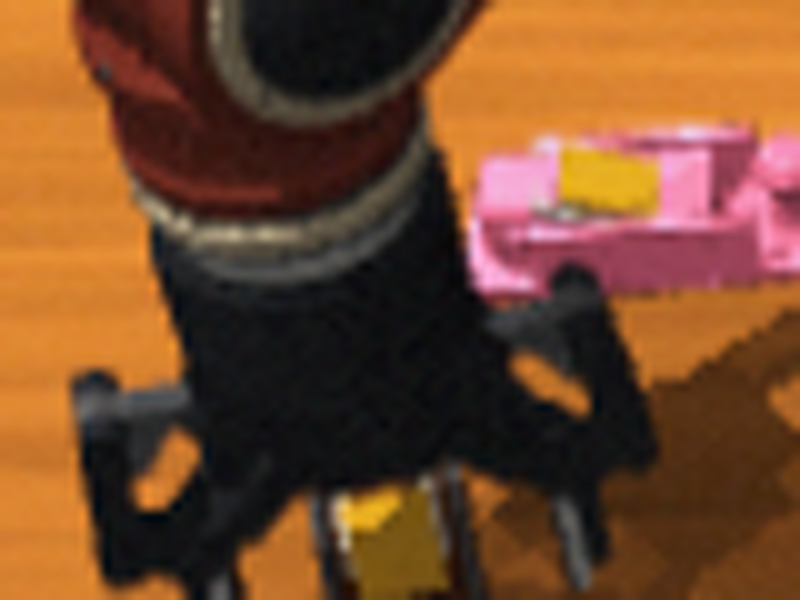

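The fingers straddle the plane, with one cheek edge at crop (320,520) and the other at (460,520). They look roughly centred, so I'm closing.

Emit:
move_arm([
  [0,0,0.1,0,6],
  [0,0,0.1,0,5],
  [0,0,0.1,0,3.5],
  [0,0,0.1,0,3.5],
  [0,0,0.1,0,3.5],
], newtons=40)

```text
t: 4.35
tool_pos: [0.5156, -0.3796, 0.0209]
tool_rot: [3.103, 0.483, 0.001]
contact_force: [0.7, -2.0, 3.2]
opening: 0.0412
```

Emit:
move_arm([
  [0,0,0,0,3.5],
  [0,0,0,0,3.5],
  [0,0,0,0,3.5],
])

```text
t: 4.72
tool_pos: [0.5156, -0.3796, 0.0208]
tool_rot: [3.103, 0.483, 0.001]
contact_force: [1.4, -3.1, 3.5]
opening: 0.0409
```

Gripped at 41 mm opening. I'll lift it.

Emit:
move_arm([
  [0,0,-1,0,3.5],
  [0,0,-3,0,3.5],
  [0,0,-6,0,3.5],
  [0,0,-10,0,3.5],
  [0,0,-14,0,3.5],
])

```text
t: 5.35
tool_pos: [0.5147, -0.3782, 0.1616]
tool_rot: [-3.103, -0.484, 0.001]
contact_force: [0.1, -0.7, -3.2]
opening: 0.0411
```

```bash
python3 -c "
from h import *
go((.5725,.068,.160),-107)
S=cam('scene')
r=lambda i,x,y,w,h:cv2.resize(i[y:y+h,x:x+w,::-1],(800,600),interpolation=cv2.INTER_CUBIC)
cv2.imwrite('pics/c3.png',r(S['image'],110,130,120,90))"
```

```text
t 5.35 pos [ 0.5147 -0.3782  0.1616] psi -72.3 tilt [-0.001  0.001 -1.   ] F [ 0.14 -0.67 -3.2 ] open 0.0411 q [-0.75  0.15  1.66  0.    1.34  0.51]
cm [ 19.09 -40.74   0.21] twist 34.7
```

View pics/c3.png

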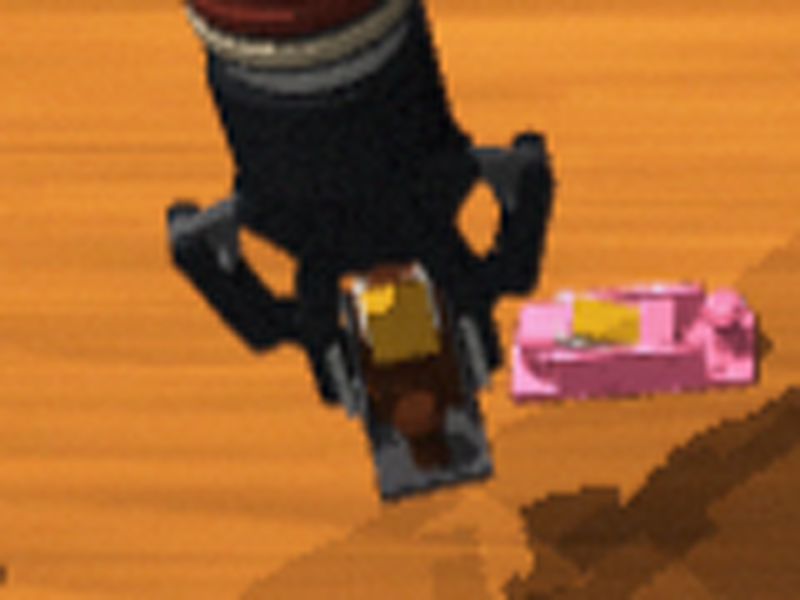

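The plane is held level, with a weight of about 3 N. Next I'll carry it over to the case.

Emit:
move_arm([
  [1.2,-2.6,0,4,3.5],
  [3.6,-7.7,0,9,3.5],
  [6,-12.8,0,16,3.5],
  [8.4,-17.9,0,23,3.5],
  [10.8,-23,0,30,3.5],
])

```text
t: 6.02
tool_pos: [0.5475, -0.1249, 0.1599]
tool_rot: [-3.122, 0.343, 0.001]
contact_force: [0.4, -0.2, -3.0]
opening: 0.0414
```

```bash
python3 -c "
from h import *
go((.5725,.068,.160),-107)"
```

```text
t 6.025 pos [ 0.5475 -0.1249  0.1599] psi -102.5 tilt [-0.001  0.001 -1.   ] F [ 0.36 -0.24 -3.04] open 0.0414 q [-0.36 -0.03  1.84  0.    1.32  1.43]
cm [ -1.75 -19.37   0.  ] twist 4.5
```

Emit:
move_arm([
  [-0.5,-5,0,2,3.5],
  [-0.9,-10,0,4.5,3.5],
  [-1.4,-15,0,4.5,3.5],
  [-1.7,-18.3,0,4.5,3.5],
  [-1.8,-19.4,0,4.5,3.5],
])

```text
t: 6.65
tool_pos: [0.5711, 0.0682, 0.1598]
tool_rot: [3.108, -0.455, -0.002]
contact_force: [0.2, -1.0, -3.7]
opening: 0.0416
```

Emit:
move_arm([
  [0,0,0,0,3.5],
  [0,0,0,0,3.5],
])

```text
t: 6.9
tool_pos: [0.5717, 0.0653, 0.1601]
tool_rot: [3.107, -0.46, -0.001]
contact_force: [-0.4, -0.2, -2.9]
opening: 0.0411
```

```bash
python3 -c "
from h import *
go((.5725,.068,.160),-107)
T=cam('top');S=cam('scene')
r=lambda i,x,y,w,h:cv2.resize(i[y:y+h,x:x+w,::-1],(400,300),interpolation=cv2.INTER_CUBIC)
cv2.imwrite('pics/c4.png',np.hstack([r(T['image'],130,105,160,120),r(S['image'],290,160,160,120)]))"
```

```text
t 6.9 pos [0.5717 0.0653 0.1601] psi -106.9 tilt [-0. -0. -1.] F [-0.45 -0.16 -2.94] open 0.0411 q [-0.02  0.01  1.81 -0.    1.32  1.85]
cm [ 0.   -0.28  0.01] twist 0.1
```

View pics/c4.png

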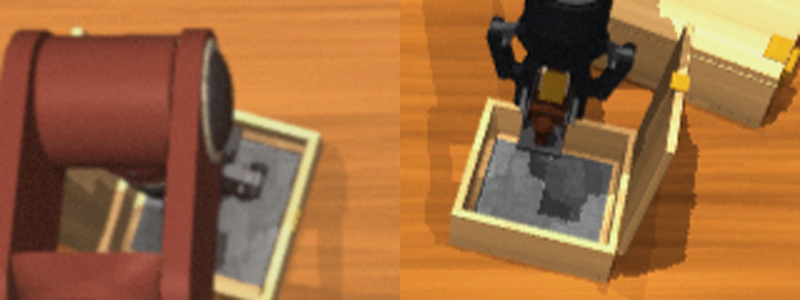

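The plane hangs over the case interior, clear of the walls and lid. I'll lower it until the floor takes its weight.

Emit:
move_arm([
  [0,0,3,0,3.5],
  [0,0,6.5,0,3.5],
  [0,0,9.5,0,3.5],
  [0,0,11.5,0,3.5],
  [0,0,12.4,0,3.5],
])

```text
t: 7.62
tool_pos: [0.5714, 0.0658, 0.0351]
tool_rot: [3.108, -0.46, -0.002]
contact_force: [-0.7, -0.1, -2.9]
opening: 0.0414
```

Emit:
move_arm([
  [0,0,0.2,0,3.5],
  [0,0,0.4,0,3.5],
  [0,0,0.4,0,3.5],
])

```text
t: 8.0
tool_pos: [0.5726, 0.0663, 0.0332]
tool_rot: [-3.108, 0.459, -0.002]
contact_force: [0.4, 0.0, -3.4]
opening: 0.0414
```

```bash
python3 -c "
from h import *
go((.5725,.068,.0285),-107)
S=cam('scene')
r=lambda i,x,y,w,h:cv2.resize(i[y:y+h,x:x+w,::-1],(800,600),interpolation=cv2.INTER_CUBIC)
cv2.imwrite('pics/c5.png',r(S['image'],290,160,160,120))"
```

```text
t 8.0 pos [0.5726 0.0663 0.0332] psi -106.8 tilt [ 0.002 -0.    -1.   ] F [ 0.41  0.02 -3.41] open 0.0414 q [-0.01  0.17  1.87  0.    1.1   1.85]
cm [-0.05 -0.16  0.47] twist 0.2
```

View pics/c5.png

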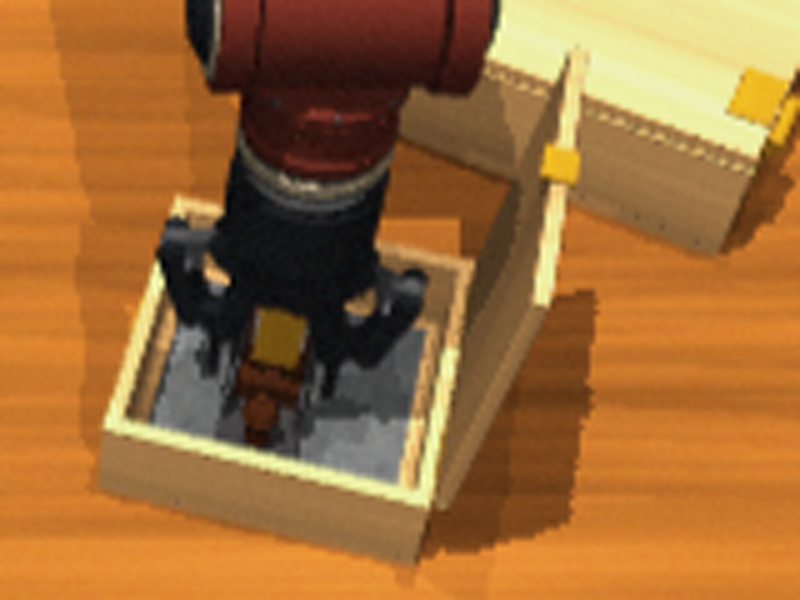

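Still carrying the full weight, so I'll creep down the last few millimetres.

Emit:
move_arm([
  [0,0,0.1,0,3.5],
  [0,0,0.2,0,3.5],
  [0,0,0.3,0,3.5],
  [0,0,0.3,0,3.5],
])

```text
t: 8.55
tool_pos: [0.5717, 0.0663, 0.0291]
tool_rot: [3.108, -0.459, -0.001]
contact_force: [-0.1, -0.4, -3.2]
opening: 0.0412
```

Emit:
move_arm([
  [0,0,0.1,0,3.5],
  [0,0,0.2,0,3.5],
  [0,0,0.2,0,3.5],
])

```text
t: 8.93
tool_pos: [0.5719, 0.0663, 0.0289]
tool_rot: [3.108, -0.458, -0.002]
contact_force: [-5.7, 0.6, 8.0]
opening: 0.0416
```

The force flipped to +8 N, which means the plane is standing on the floor. I'm releasing it.

Emit:
move_arm([
  [0,0,-0.1,0,4.5],
  [0,0,-0.1,0,5.5],
  [0,0,-0.1,0,6],
  [0,0,-0.1,0,6],
  [0,0,-0.1,0,6],
])

```text
t: 9.55
tool_pos: [0.5718, 0.0663, 0.0281]
tool_rot: [3.108, -0.459, -0.0]
contact_force: [0.9, 0.2, 0.8]
opening: 0.0601
```

Emit:
move_arm([
  [0,0,-2,0,6],
  [0,0,-6,0,6],
  [0,0,-11,0,6],
  [0,0,-17,0,6],
  [0,0,-22,0,6],
])

```text
t: 10.18
tool_pos: [0.5722, 0.0663, 0.2528]
tool_rot: [-3.107, 0.459, -0.006]
contact_force: [0.3, -1.0, 0.6]
opening: 0.0601
```

```bash
python3 -c "
from h import *
go((.5725,.068,.0285),-107)
S=cam('scene');T=cam('top')
r=lambda i,x,y,w,h:cv2.resize(i[y:y+h,x:x+w,::-1],(400,300),interpolation=cv2.INTER_CUBIC)
cv2.imwrite('pics/c6.png',np.hstack([r(T['image'],130,105,160,120),r(S['image'],290,160,160,120)]))"
```

```text
t 10.175 pos [0.5722 0.0663 0.2528] psi -106.8 tilt [ 0.004 -0.    -1.   ] F [ 0.32 -1.03  0.62] open 0.0601 q [-0.01 -0.07  1.73 -0.    1.48  1.85]
cm [-0.1  -0.14 22.43] twist 0.2
```

View pics/c6.png

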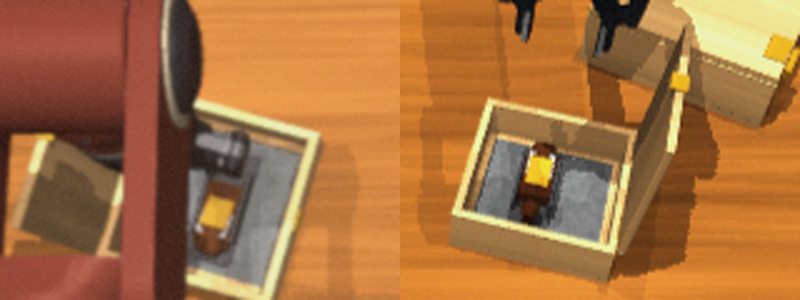

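The plane stands flat inside the case with its top below the rim: yellow iron at crop (540,165), knob at (530,210). I'll check its height from two views once the arm is out of the way. For now I'm going up, over and behind the lid with the fingers closed.

Emit:
move_arm([
  [0,0,-5,0,0],
  [0,-4,-6,0,0],
  [0,-9,-6,0,0],
  [0,-14,-6,0,0],
  [0,-16.5,-6,0,0],
])

```text
t: 10.9
tool_pos: [0.6195, 0.2263, 0.3086]
tool_rot: [3.108, -0.456, 0.0]
contact_force: [0.8, -0.2, -0.4]
opening: -0.0003
```

```bash
python3 - <<'E'
from h import *
go((.618,.219,.212),-107)
S=cam('scene');T=cam('top')
r=lambda i,x,y,w,h:cv2.resize(i[y:y+h,x:x+w,::-1],(400,300),interpolation=cv2.INTER_CUBIC)
cv2.imwrite('pics/c7.png',np.hstack([r(T['image'],130,105,160,120),r(S['image'],290,130,200,150)]))
E
```

```text
t 10.9 pos [0.6195 0.2263 0.3086] psi -106.7 tilt [ 0. -0. -1.] F [ 0.84 -0.18 -0.44] open -0.0003 q [ 0.24  0.1   1.46 -0.    1.58  2.1 ]
cm [0.07 0.74 9.66] twist 0.3
```

View pics/c7.png

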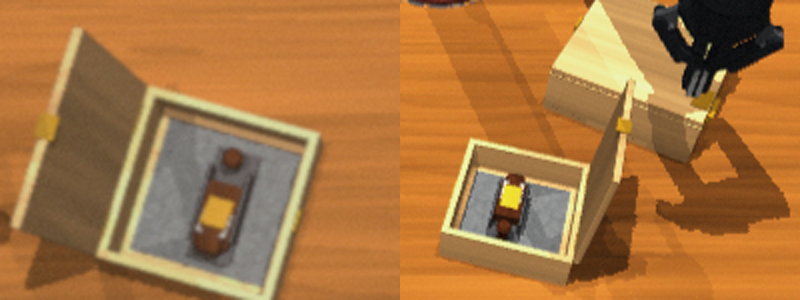

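The top view is unobstructed now: the knob is at crop (233,157) and the whole sole lies inside the lining. Before closing, I'll check the height from both views.

```bash
python3 - <<'E'
from h import *
np.set_printoptions(precision=4,suppress=True)
S=cam('scene');T=cam('top')
P=[]
for d,(x0,y0,w,h) in((T,(190,155,50,55)),(S,(320,210,40,50))):
    hsv=cv2.cvtColor(d["image"],cv2.COLOR_RGB2HSV)[y0:y0+h,x0:x0+w]
    m=cv2.inRange(hsv,(18,140,140),(34,255,255));n,l,st,ce=cv2.connectedComponentsWithStats(m);i=1+st[1:,4].argmax();P.append(ce[i]+[x0,y0]);print(P[-1],st[i,4])
b=tri(T,P[0],S,P[1]);k=tri(T,(222.8,167.4),S,(341.8,243));print("brass",b,"knob",k)
c=np.array([.574,.0755,0]);R=np.array([[.956,-.292,0],[.292,.956,0],[0,0,1]])
print("case frame brass",R@(b[0]-c),"knob",R@(k[0]-c))
E
```

```text
[216.2417 189.575 ] 120
[345.2243 227.8224] 107
brass (array([0.56  , 0.0705, 0.0352]), np.float64(0.0024201273883436517)) knob (array([0.6119, 0.0553, 0.0376]), np.float64(0.0010470361114822099))
case frame brass [-0.0119 -0.0088  0.0352] knob [ 0.0421 -0.0083  0.0376]
```

Emit:
move_arm([
  [0,0,3,0,0],
  [0,0,6,0,0],
  [0,0,8.5,0,0],
  [0,0,9.8,0,0],
  [0,0.5,9.8,0,0],
])

```text
t: 11.72
tool_pos: [0.6176, 0.2185, 0.2095]
tool_rot: [3.107, -0.46, -0.003]
contact_force: [-1.0, 1.4, 0.6]
opening: -0.0002
```

The plane lies at case frame (0, -9) mm. Its knob and iron measure 35–38 mm above the bench, well below the 54 mm rim. Now I'll push the lid over from behind.

Emit:
move_arm([
  [0,2,0,0,0],
  [0,4,0,0,0],
  [0,5.8,0,0,0],
  [0,7.5,0.1,0,0],
  [0,9,0.3,0,0],
])

```text
t: 12.35
tool_pos: [0.592, 0.1321, 0.2075]
tool_rot: [-3.108, 0.459, -0.001]
contact_force: [1.6, 1.6, -0.5]
opening: 0.0004
```

```bash
python3 - <<'E'
from h import *
go((.618,.219,.212),-107)
S=cam('scene');T=cam('top')
r=lambda i,x,y,w,h:cv2.resize(i[y:y+h,x:x+w,::-1],(400,300),interpolation=cv2.INTER_CUBIC)
cv2.imwrite('pics/c8.png',np.hstack([r(T['image'],130,105,160,120),r(S['image'],290,130,200,150)]))
E
```

```text
t 12.35 pos [0.592  0.1321 0.2075] psi -106.8 tilt [ 0.001  0.    -1.   ] F [ 1.61  1.65 -0.52] open 0.0004 q [ 0.1   0.04  1.7  -0.    1.41  1.96]
cm [-0.02 -9.08 -0.45] twist 0.2
```

View pics/c8.png

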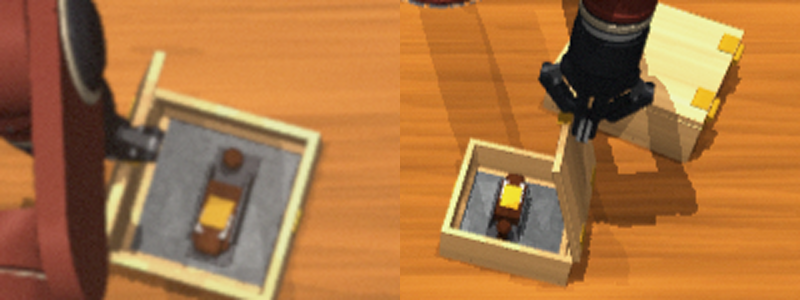

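The lid is following the fingers and is now slightly past upright. I'll continue along the arc.

Emit:
move_arm([
  [0,2.3,0.8,0,0],
  [0,4.4,2.1,0,0],
  [0,6.2,3.7,0,0],
  [0,7.8,5.6,0,0],
  [0,9,7.7,0,0],
])

```text
t: 13.08
tool_pos: [0.5655, 0.046, 0.1285]
tool_rot: [3.108, -0.46, -0.001]
contact_force: [0.4, 1.0, 0.0]
opening: 0.0001
```

```bash
python3 - <<'E'
from h import *
go((.618,.219,.212),-107)
S=cam('scene');T=cam('top')
r=lambda i,x,y,w,h:cv2.resize(i[y:y+h,x:x+w,::-1],(400,300),interpolation=cv2.INTER_CUBIC)
cv2.imwrite('pics/c9.png',np.hstack([r(T['image'],130,105,160,120),r(S['image'],290,130,200,150)]))
E
```

```text
t 13.075 pos [0.5655 0.046  0.1285] psi -106.8 tilt [-0.001 -0.    -1.   ] F [0.44 0.97 0.02] open 0.0001 q [-0.05  0.02  1.85 -0.    1.27  1.81]
cm [ 1.000e-02 -1.808e+01 -8.350e+00] twist 0.2
```

View pics/c9.png

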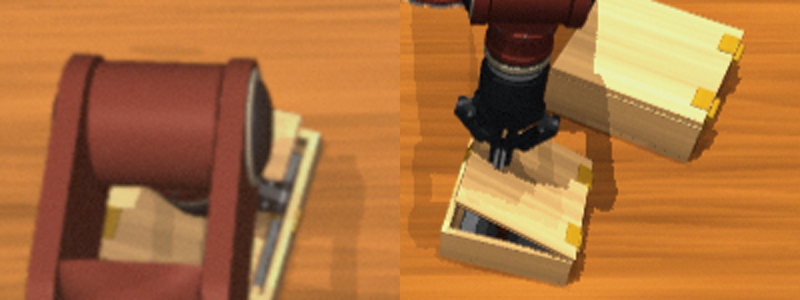

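The lid is nearly down, at about 20°. Pressing it the rest of the way.

Emit:
move_arm([
  [0,0.5,1.2,0,0],
  [0,0.8,2.3,0,0],
  [0,1.1,3.4,0,0],
  [0,1.1,4.2,0,0],
  [0,1.1,4.7,0,0],
])

```text
t: 13.8
tool_pos: [0.5627, 0.0367, 0.0826]
tool_rot: [3.108, -0.458, -0.001]
contact_force: [-0.8, -0.2, 0.6]
opening: -0.0001
```

Emit:
move_arm([
  [0,0,0.2,0,0],
  [0,0,0.2,0,0],
])

```text
t: 14.05
tool_pos: [0.5629, 0.0368, 0.0812]
tool_rot: [-3.108, 0.459, 0.0]
contact_force: [-0.1, -0.6, -0.4]
opening: 0.0002
```

Emit:
move_arm([
  [0,0,0.1,0,0],
  [0,0,0.2,0,0],
  [0,0,0.2,0,0],
])

```text
t: 14.42
tool_pos: [0.5632, 0.0367, 0.0805]
tool_rot: [-3.108, 0.459, -0.001]
contact_force: [-2.6, 0.5, 5.2]
opening: 0.0002
```

Emit:
move_arm([
  [0,0,0.1,0,0],
  [0,0,0.2,0,0],
  [0,0,0.2,0,0],
])

```text
t: 14.8
tool_pos: [0.5633, 0.0367, 0.0803]
tool_rot: [3.108, -0.458, -0.001]
contact_force: [-7.9, 0.5, 15.9]
opening: 0.0001
```

The tip stopped at the expected height with 16 N of resistance, so the lid is seated on the rim. I'll retreat and check.

Emit:
move_arm([
  [0,0,-1,0,0],
  [0,0,-4,0,0],
  [0,0,-9,0,0],
  [0,0,-14,0,0],
  [0,0,-18,0,0],
])

```text
t: 15.42
tool_pos: [0.5633, 0.0367, 0.2599]
tool_rot: [-3.108, 0.459, -0.004]
contact_force: [0.1, 0.4, -0.4]
opening: -0.0
```

Emit:
move_arm([
  [0,6,0,0,0],
  [0,12,0,0,0],
  [0,18,0,0,0],
  [0,24,0,0,0],
  [0,30,0,0,0],
])

```text
t: 16.05
tool_pos: [0.4755, -0.2523, 0.2575]
tool_rot: [3.108, -0.459, 0.002]
contact_force: [1.0, 0.1, 0.1]
opening: 0.0002
```

Emit:
move_arm([
  [0,0,0,0,0],
  [0,0,0,0,0],
])

```text
t: 16.3
tool_pos: [0.4762, -0.2504, 0.2572]
tool_rot: [-3.107, 0.459, -0.0]
contact_force: [0.9, -0.5, -0.7]
opening: -0.0001
```

```bash
python3 - <<'E'
from h import *
go((.618,.219,.212),-107)
S=cam('scene');T=cam('top')
r=lambda i,x,y,w,h:cv2.resize(i[y:y+h,x:x+w,::-1],(400,300),interpolation=cv2.INTER_CUBIC)
a=np.hstack([r(T['image'],130,105,160,120),r(S['image'],290,160,160,120)])
b=np.hstack([cv2.resize(x['image'][:,:,::-1],(400,300)) for x in(T,S)])
cv2.imwrite('pics/c10.png',np.vstack([a,b]))
E
```

```text
t 16.3 pos [ 0.4762 -0.2504  0.2572] psi -106.8 tilt [ 0.     0.001 -1.   ] F [ 0.86 -0.52 -0.67] open -0.0001 q [-0.62 -0.16  1.8   0.    1.5   1.24]
cm [-1.000e-02 -4.903e+01  4.550e+00] twist 0.2
```

View pics/c10.png

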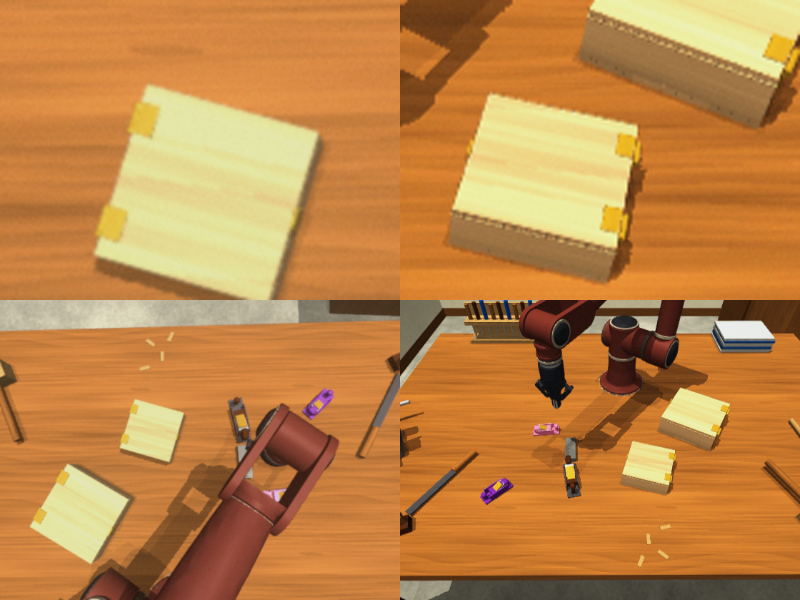

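Both views show the lid lying flush, with its free edge along the rim, and the bystanders undisturbed. One last number before handing in: the height of the free edge against the hinge edge.

```bash
python3 - <<'E'
from h import *
S=cam('scene');T=cam('top')
tc=lambda x,y:(x/2.5+130-.4,y/2.5+105-.4); sc=lambda x,y:((x-400)/2.5+290-.4,y/2.5+160-.4)
for n,a,b in(("free +x",(320,131),(450,211)),("hinge -x",(96,257),(639,126)),("hinge +x",(150,85),(617,249))):
    q=tri(T,tc(*a),S,sc(*b));print(n,q[0].round(4),round(q[1],4))
E
```

```text
free +x [ 0.6303 -0.0291  0.0591] 0.0028
hinge -x [0.5177 0.179  0.0587] 0.0004
hinge +x [0.6769 0.1301 0.0594] 0.0011
```

```bash
python3 -c "
from station import order
print(order.finish_job())"
```

```text
the job is handed in; nothing more can be done
None
```

The low plane is in the open case, flat on its sole, and the lid is closed. I handed the job in at about 16 s; it reports no verdict.

- **Placing:** I gripped the plane across its cheeks and lowered it until the floor took its weight (about 8 N). I then let go with the lid still at about 1.7 rad. It sat at about (0, -9) mm in the case frame.
- **Nothing above the rim:** from two views the knob and the iron measured 35–38 mm above the bench, against a 54 mm rim. From the given sizes the top should stand at 44 mm, so my reading is 6 mm low or more. I put that down to picking centres instead of tops; either figure is clear of the rim.
- **Lid:** I pushed it over from behind and pressed it down until it stopped at the expected height with about 16 N. In the last measurement the free edge was at 59 mm and the hinge edge at 59 mm, so it is level within about 1 mm. That is 4–5 mm below the 63 mm I expected for the lid's top, but it is the same for both edges.
- **Bystanders:** the stone and tall plane looked undisturbed in the final pictures, though I did not measure them. The arm is clear of everything.

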